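# Load the cord dispenser case and hasp it shut

## Task

Load the cord case for the market stall: take the full spool off its leaning peg and put it fully home on the upright spindle inside the open wooden case, then shut the lid, and finally swing the hasp down over the catch on the front of the case until it lies flat. Leave the used-up spool on its own peg, and do not knock over or shove away the figure, rooster and little stool that stand around.

Things in the scene. Friction and masses are not known exactly. Their poses are not given: they have to be found in the camera images.
- full_spool: The full spool: two wooden flanges 56 mm across, 8 mm thick, wound between with grey cord 51 mm across, so a fat cylinder; 72 mm long, 20 mm bore right through; about 0.12 kg. Origin: centre of its lower end face; z runs along the bore, the other end at +72 mm. Starts on the peg of either of two stands, its lower end on the seat board, leaning 27 degrees from vertical.
- used_spool: The used-up spool: same flanges, length and bore, but only the bare 29 mm wooden core between the flanges. Same origin and axes. Sits on the other stand's peg and stays there.
- stand_a: Fixed wooden stand that holds the full spool: foot 100 x 84 x 12 mm (x, y, z), above it a 68 mm square sloping seat board with a peg 13 mm thick, 56 mm long. Origin: centre of the underside. The peg starts on the seat board at (6, 0, 56) mm in this frame and leans 27 degrees toward the stand's -x, roughly at the robot: direction (-0.454, 0, 0.891).
- stand_b: Fixed wooden stand under the used-up spool, the same as the other stand, same origin and axes.
- case: Fixed plywood case, open-topped, 150 x 200 x 95 mm (x, y, z) outside, walls and floor 8 mm. Origin: centre of the underside; front faces its -x, lid hinged on the top of its back (+x) wall. A 13 mm steel spindle stands mid-floor on a washer: washer top 12 mm, tapered tip 74 mm above the origin. The catch, a wire staple, sticks 12 mm out of mid-front, 56 to 70 mm up.
- spindle_seat (a point): Point on the spindle's axis at the top of the washer, 12 mm above the underside of the case: the spool's lower face rests here when fully home.
- catch (a point): The outer end of the catch (staple) on the front of the case.
- lid (a joint): Angle of the lid, rad: 0 shut, 1.57 upright, 1.9 fully open (leaning back). A plywood board 150 x 200 x 8 mm on a stiff hinge, about 0.22 N m: it stays where it is left.
- lid_edge (a point): Middle of the lid's free edge on its outer (upper) face; 150 mm from the hinge line. With the lid shut it is above the front wall, 103 mm above the table.
- lid_hinge (a point): Middle of the lid's hinge line, at the top outer edge of the back wall, on the underside of the lid (95 mm above the table).
- hasp (a joint): Hasp angle about its hinge on the lid's free edge, rad: 0 hanging flat on the front of the shut case, slot over the catch; 1.57 straight out in the lid's plane; 3.0 fully raised, nearly square to the lid on its outer side. Steel plate 40 mm wide, 63 mm long, 3 mm thick; stiff hinge (0.03 N m): stays where left.
- hasp_tip (a point): Point near the free end of the hasp, in the middle of its width, 56 mm from its hinge line.
- hasp_hinge (a point): Middle of the hasp's hinge line, 3 mm in front of the lid's free edge; with the lid shut 101 mm above the table.
- figure: Bystander: loose black carved group of figures, 45 x 114 x 143 mm; origin at the centre of its underside.
- rooster: Bystander: loose small white rooster, 40 x 85 x 120 mm; origin at the centre of its underside.
- stool: Bystander: loose miniature wooden stool, 52 mm across, 40 mm high; origin at the centre of its underside.

How it is judged:
By the outcome, as a careful person would: the job done as asked, in the order asked, and still so for the second after the job is handed in, with the robot touching nothing.
It also fails if it takes over 61 s, if anything falls off the work surface, if the arm or the gripper's body presses on something with over 40 N, if the wrist force passes 120 N, or if a joint passes its speed limit or range.

## Robot

A 6-joint arm with a two-finger parallel gripper is mounted at the origin on the work surface; the furniture and walls round the work are solid. World frame = base frame: x ahead of the robot, y to its left, z up, the work surface at z = 0. Lengths are in m, angles in rad, forces in N, time in s.
With the tool pointing down it reaches from about 0.325 to 0.85 m from the base axis. Payload 15.5 kg.
Tool frame: the origin (TCP) lies on the centre line of the jaws, within the pads' length; the fingertips stand 17 mm ahead of it and the grasp point (between the pads) lies 2 mm behind it; z points along the fingers, y is the line along which they close (so a half turn about z gives the same grasp; the last joint's range is limited). The gripper opens to 91 mm and grips with 3 to 60 N. Pads are 32 mm wide; open, the fingers measure 118 mm over their backs; the gripper's body (76 mm by 178 mm) begins 60 mm behind the grasp point.
Start: joints at [1.135, 0.494, 1.345, -0, 1.302, -0.096], TCP at [0.209, 0.589, 0.231] pointing down, gripper open.
Joint ranges: [-2.91, 2.91], [-0.82, 2.16], [0.22, 2.67], [-1.22, 4.37], [0.12, 2.79], [-3.08, 3.08]. Speed limits (rad/s): [1.89, 1.89, 2.57, 3.01, 3.01, 3.01].

## Interface

Orientations are given as a unit quaternion [x, y, z, w].
In Python, from station import observe, camera, camera_params, close_job gives the robot as it stands.
- The arm moves only by the tool step_arm, never from a script. Its argument "increments" is a list of rows, each a list of 7 numbers: the shift along the tool's x, y, z in mm, then the turn, a rotation vector about the tool's x, y, z in rad, then the opening, from -1 (shut) to 1 (fully open). In form: [[dx, dy, dz, wx, wy, wz, grip], ...]. A call has 1 to 5 rows; each row is the pose to reach, as a shift and turn from the pose commanded when the call began, along the tool's axes at that moment; what a row does not reach only later rows make up. A row lasts 1/8 s, in which the tool goes at most 62.5 mm and 10.7 degrees, less where a joint would pass 70% of its speed; a pose out of reach is approached as far as the arm can. A call with a gripper value outside its range is refused whole. The fingers move at their own pace and stop on an object; "grip_force" is the grip in N (left out, the last holds). Time passes only in rows, so rows that repeat a pose let the fingers close. It gives the time, the measured TCP pose, the force, the opening and the grip force at its end, in the units of the state.
- observe(): the state, without advancing time (a new reading comes with each control period).
- camera(name): name is "scene" or "top" or "wrist"; returns (picture, depth): 420x560x3 uint8, red, green, blue; 420x560 float32, m along the optical axis (not along the pixel's ray), 0 where there is no reading.
- camera_params(name): a dict with "fx", "fy", "cx", "cy" (pixels), "k1" (the pictures are not rectified: a ray, as slopes to the right and down, at radius r is drawn at 1 + k1 r^2 times it, then the intrinsics apply), "R" (3x3) and "t" (3): a world point X has camera coordinates R X + t. Camera axes: x right, y down, z forward; pixel columns grow to the right and rows downward; lengths in m; the calibration is good to about 2 mm. A picture is of the moment at which its call begins: read the wrist's pose just before it. camera_params takes no time and is no camera call; for the wrist camera it gives the pose at the moment of the call.
- close_job(): hands the job in; it is judged then, once.
The state is a dict: "time": time; "q": joint angles; "joint_vel": joint speeds; "joint_efforts": joint torques, N m; "eef_pos": TCP position; "tool_rot": TCP orientation; "wrist_force": force on the tool from outside, world axes, zero at the start; "ft_torque": the same for the moment, N m; "width": finger opening in m; "gripper_force": force on a finger pad.
Only numpy, scipy, OpenCV 4.12 (cv2) and the standard library are available. Lean on these libraries where they do the work, as an engineer would, in place of code of your own. Each camera call takes 0.05 s, during which the arm holds its last target. There are 200 camera calls.

## Working session

There is one attempt and no reset: what is moved stays moved. The work goes in short steps, Python scripts to look and compute and a tool call to move; the robot and the scene stay as the last step left them, time stands still between calls to the robot, and variables do not carry over. Pictures are saved under pics/ and viewed, at most 10 in all, crops included, and the job is handed in when it is done.

Besides the shell and the picture viewer there is one more tool, called after "Request:" as name(argument=value, ...) on one line, values as JSON. step_arm: Moves the arm, as the interface text tells. Its arguments: {"type":"object","properties":{"increments":{"type":"array","items":{"type":"array","items":{"type":"number"}}},"grip_force":{"type":"number"}},"required":["increments"]}

```bash
ls; mkdir -p pics
cat > h.py <<'E'
import numpy as np, cv2, json
from station import observe, camera, camera_params
from scipy.spatial.transform import Rotation as Ro
def cloud(name, tag=None):
    p=camera_params(name); im,d=camera(name)
    h,w=d.shape; v,u=np.mgrid[:h,:w]
    xd=(u-p['cx'])/p['fx']; yd=(v-p['cy'])/p['fy']
    x,y=xd.copy(),yd.copy()
    for _ in range(8):
        s=1+p['k1']*(x*x+y*y); x,y=xd/s,yd/s
    C=np.stack([x*d,y*d,d],-1); R=np.array(p['R']); t=np.array(p['t'])
    X=(C-t)@R; X[d==0]=np.nan
    if tag: cv2.imwrite(f'pics/{tag}.png',im[:,:,::-1]); np.savez(f'{tag}.npz',im=im,X=X)
    return im,X
E
python3 - <<'E'
from h import *
a,_=cloud('scene','s0'); b,_=cloud('top','t0')
o=observe(); print({k:np.round(v,3).tolist() for k,v in o.items()})
for n in('scene','top'): print(n, camera_params(n))
E
```

```text
pics
{'time': 0.1, 'q': [1.134, 0.494, 1.346, -0.0, 1.303, -0.095], 'joint_vel': [0.0, -0.002, -0.002, 0.001, -0.001, -0.001], 'joint_efforts': [0.002, -88.024, -38.255, 0.071, 0.048, -0.0], 'eef_pos': [0.209, 0.589, 0.23], 'tool_rot': [0.17, 0.986, -0.001, -0.0], 'wrist_force': [-0.074, -0.668, -1.648], 'ft_torque': [-0.014, 0.049, 0.02], 'gripper_force': 0.0, 'width': 0.091}
scene {'fx': 472.18043616850633, 'fy': 472.18043616850633, 'cx': 276.91418546590853, 'cy': 208.2182416680205, 'k1': -0.13553895421591036, 'R': array([[ 0.43977219, -0.8981028 ,  0.0034317 ],
       [-0.66205685, -0.32676522, -0.67446662],
       [ 0.60686172,  0.29433968, -0.73829737]]), 't': array([-0.25717819,  0.40067827,  1.17915928])}
top {'fx': 433.56752409137044, 'fy': 433.56752409137044, 'cx': 280.2756750825617, 'cy': 212.9161782244932, 'k1': -0.12686290361426375, 'R': array([[ 1.62954732e-03, -9.99845267e-01, -1.75153519e-02],
       [-9.92882472e-01,  4.68155409e-04, -1.19097347e-01],
       [ 1.19087119e-01,  1.75847606e-02, -9.92728077e-01]]), 't': array([-0.01512941,  0.53731274,  1.26292929])}
```

View pics/s0.png

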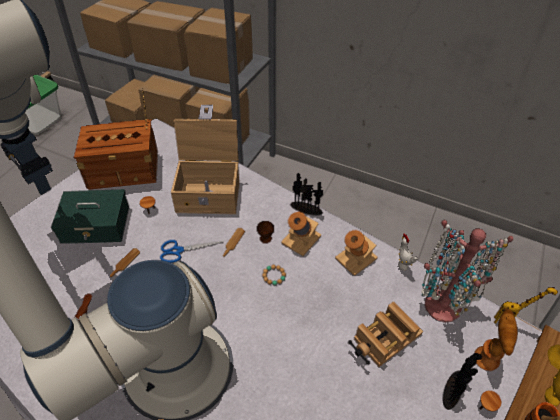

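View pics/t0.png

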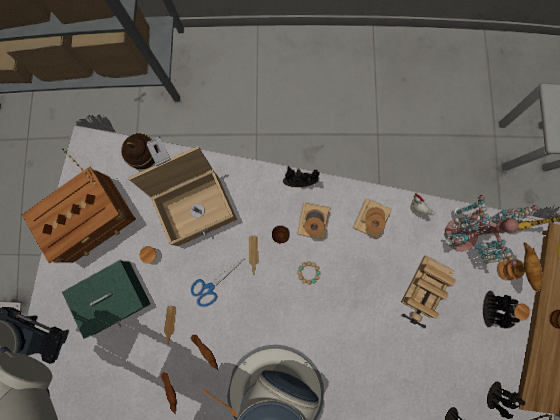

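The scene picture shows the open case at (207,180), and stands at (301,230) and (355,248). In the top picture the case is at (195,205), the stands at (313,220) and (373,217), the figure at (301,178), the rooster at (421,205) and the stool at (281,234).

Run:
```python
from h import *
s=np.load('s0.npz')['im']; t=np.load('t0.npz')['im']
def c(im,x0,y0,x1,y1): return cv2.resize(im[y0:y1,x0:x1],(390,290),interpolation=cv2.INTER_CUBIC)
m=np.vstack([np.hstack([c(s,270,180,380,262),c(t,285,185,400,270)]),np.hstack([c(s,160,110,257,182+40),c(t,125,140,245,250)])])
cv2.imwrite('pics/z0.png',m[:,:,::-1])
X=np.load('t0.npz')['X']; Xs=np.load('s0.npz')['X']
# clusters above table, in top view
def st(X,lo,hi,b):
    m=(X[...,2]>lo)&(X[...,2]<hi)&(X[...,0]>b[0])&(X[...,0]<b[1])&(X[...,1]>b[2])&(X[...,1]<b[3]); return X[m]
for nm,(u,v) in dict(A=(313,220),B=(373,217),case=(195,205),fig=(301,178),roo=(421,205),stool=(281,234)).items(): print(nm,np.round(X[v,u],3))
for nm,u,v in (('A',302,222),('B',355,240)): print(nm,np.round(Xs[v,u],3))
print('table z', np.round([X[300,350,2],Xs[300,300,2]],4))
```

```text
A [ 0.507 -0.107  0.124]
B [ 0.515 -0.275  0.12 ]
case [0.565 0.247 0.01 ]
fig [ 0.631 -0.075  0.093]
roo [ 0.556 -0.429  0.066]
stool [ 0.475 -0.017  0.023]
A [ 0.486 -0.127  0.12 ]
B [ 0.504 -0.284  0.104]
table z [-0.0018  0.0012]
```

View pics/z0.png

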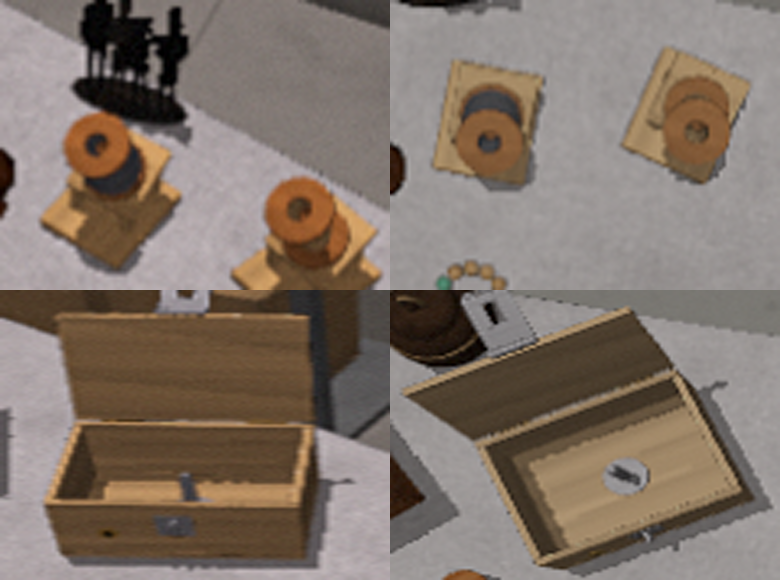

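The zoom shows the grey-wound full spool on the left stand (its top flange at (490,140) in the upper right panel). The lid leans back, the hasp stands up behind its edge, and the spindle is mid-floor. Next I fit poses.

Run:
```python
from h import *
from scipy.optimize import least_squares
T=np.load('t0.npz'); S=np.load('s0.npz')
def sel(X,b): 
    m=np.all([(X[...,i]>b[2*i])&(X[...,i]<b[2*i+1]) for i in range(3)],axis=0); return X[m]
# spools: top flange plane + rim circle
for nm,c in (('A',(.50,-.115)),('B',(.51,-.28))):
  for k,D in (('t',T),('s',S)):
    P=sel(D['X'],(c[0]-.06,c[0]+.06,c[1]-.06,c[1]+.06,.085,.16))
    best=None; rng=np.random.default_rng(0)
    for _ in range(800):
        a,b,d=P[rng.choice(len(P),3,False)]; n=np.cross(b-a,d-a); L=np.linalg.norm(n)
        if L<1e-5: continue
        n/=L; n*=np.sign(n[2])
        if abs(np.degrees(np.arccos(n[2]))-27)>8: continue
        I=abs((P-a)@n)<.002
        if best is None or I.sum()>best.sum(): best=I
    Q=P[best]; c0=Q.mean(0); n=np.linalg.svd(Q-c0)[2][2]; n*=np.sign(n[2])
    e1=np.cross(n,[0,1,0]); e1/=np.linalg.norm(e1); e2=np.cross(n,e1)
    uv=np.c_[(Q-c0)@e1,(Q-c0)@e2].astype(np.float32)
    (cx,cy),r=cv2.minEnclosingCircle(uv)
    h=cv2.convexHull(uv)[:,0]; f=least_squares(lambda p:np.hypot(*(h-p[:2]).T)-p[2],[cx,cy,r])
    print(nm,k,len(Q),'n',n.round(3),'tilt',np.degrees(np.arccos(n[2])).round(1),'az',np.degrees(np.arctan2(n[1],n[0])).round(1),'c',(c0+cx*e1+cy*e2).round(4),round(r,4),(c0+f.x[0]*e1+f.x[1]*e2).round(4),f.x[2].round(4))
# case
for k,D in (('t',T),('s',S)):
    P=sel(D['X'],(.40,.70,.10,.42,.085,.101))
    print(k,'rim',len(P),P.min(0).round(3),P.max(0).round(3), cv2.minAreaRect(P[:,:2].astype(np.float32)))
    P=sel(D['X'],(.40,.70,.10,.42,.105,.30))
    c0=P.mean(0); n=np.linalg.svd(P-c0)[2][2]
    print('lid',len(P),c0.round(3),n.round(3),'az',np.degrees(np.arctan2(n[1],n[0])),'el',np.degrees(np.arcsin(n[2])))
P=sel(S['X'],(.40,.70,.10,.42,.02,.085)); 
im=np.zeros(1)
xy=P[:,:2]
best=None
rng=np.random.default_rng(1)
for _ in range(500):
    a,b=xy[rng.choice(len(xy),2,False)]; d=b-a; L=np.hypot(*d)
    if L<.05: continue
    n=np.array([-d[1],d[0]])/L; I=abs((xy-a)@n)<.002
    if best is None or I.sum()>best.sum(): best=I
Q=xy[best]; c0=Q.mean(0); n=np.linalg.svd(Q-c0)[2][1]; n*=-np.sign(n[0]); tt=np.array([-n[1],n[0]]); s=(Q-c0)@tt
print('front',best.sum(),c0.round(4),'yaw',np.degrees(np.arctan2(-n[1],-n[0])),np.percentile(s,[0,1,99,100]).round(4))
P=sel(T['X'],(.45,.65,.17,.32,.03,.082)); print('spindle?',len(P),np.median(P,0))
```

```text
A t 170 n [-0.429  0.114  0.896] tilt 26.3 az 165.1 c [ 0.4902 -0.1094  0.1176] 0.0274 [ 0.4901 -0.1093  0.1175] 0.0269
A s 135 n [-0.396  0.112  0.911] tilt 24.3 az 164.2 c [ 0.4858 -0.1106  0.1178] 0.0282 [ 0.4858 -0.1102  0.1177] 0.0268
B t 165 n [-0.433  0.169  0.885] tilt 27.7 az 158.7 c [ 0.4981 -0.2796  0.1176] 0.0285 [ 0.4987 -0.28    0.118 ] 0.0276
B s 154 n [-0.428  0.154  0.89 ] tilt 27.1 az 160.2 c [ 0.4933 -0.2819  0.1166] 0.0284 [ 0.4944 -0.2824  0.1172] 0.027
t rim 853 [0.441 0.119 0.085] [0.699 0.42  0.101] ((0.6073147058486938, 0.26928889751434326), (0.28485798835754395, 0.20173943042755127), 26.104013442993164)
lid 2237 [0.637 0.282 0.192] [-0.884 -0.36   0.298] az -157.82119716647992 el 17.324513089441503
s rim 713 [0.437 0.12  0.085] [0.661 0.364 0.101] ((0.5494927763938904, 0.24127665162086487), (0.167867049574852, 0.2016226053237915), 24.056774139404297)
lid 2566 [0.632 0.276 0.182] [-0.88  -0.399  0.258] az -155.624374290423 el 14.975604505836406
front 515 [0.4766 0.2107] yaw 24.643946873272146 [-0.1817 -0.1646  0.0999  0.1015]
spindle? 430 [0.58757466 0.25101122 0.05894517]
```

```bash
cat >> h.py <<'E'
def Rz(z,y):
    z=np.array(z,float); z/=np.linalg.norm(z); y=np.array(y,float); y-=z*(y@z); y/=np.linalg.norm(y)
    return np.c_[np.cross(y,z),y,z]
def go(wps, start=None):
    """wps: list of (pos,R); print increments of each as seen from its call start; chained if given"""
    o=observe(); p0=np.array(o['eef_pos']); R0=Ro.from_quat(o['tool_rot']).as_matrix()
    if start: p0,R0=start
    for p,R in wps:
        d=R0.T@(np.array(p)-p0)*1000; w=Ro.from_matrix(R0.T@R).as_rotvec()
        print(d.round(1).tolist(),w.round(3).tolist(),'|d|',np.linalg.norm(d).round(0),'ang',np.degrees(np.linalg.norm(w)).round(0))
def axis(az,tilt=27):
    a=np.radians(az);t=np.radians(tilt); return np.array([np.sin(t)*np.cos(a),np.sin(t)*np.sin(a),np.cos(t)])
E
python3 - <<'E'
from h import *
a=axis(164.6); c=np.array([.488,-.110,.1195]); y=[.2656,.964,0]
go([(c+.12*a,Rz(-a,y)),(np.array([.36,.25,.3]),Rz([0,0,-1],y))])
E
```

```text
[-442.4, -569.2, 4.6] [-0.018, -0.471, -0.07] |d| 721.0 ang 27.0
[-255.8, -268.8, -69.3] [-0.001, -0.0, -0.072] |d| 377.0 ang 4.0
```

Request:
step_arm(increments=[[-40,-45,-50,0,0,0,1],[-90,-100,-69,0,0,-0.07,1],[-140,-150,-69,0,0,-0.07,1],[-200,-210,-69,0,0,-0.07,1],[-256,-269,-69,0,0,-0.07,1]])

```text
time: 0.72
eef_pos: [0.3288, 0.3181, 0.2991]
tool_rot: [0.135, 0.991, 0.0, 0.0]
wrist_force: [0.2, -0.1, -0.0]
width: 0.0915
gripper_force: 0.0
```

Run:
```python
from h import *
a=axis(164.6); c=np.array([.488,-.110,.1195]); y=[.2656,.964,0]
o=observe();print(o['eef_pos'],o['time'],np.round(o['q'],2))
go([(c+.12*a,Rz(-a,y))])
```

```text
[0.32877409 0.31811372 0.29909245] 0.725 [ 0.64  0.18  1.63 -0.    1.32 -0.66]
[-213.3, -370.1, 72.7] [-0.0, -0.471, -0.002] |d| 433.0 ang 27.0
```

Request:
step_arm(increments=[[-213,-370,73,0,-0.471,0,1],[-213,-370,73,0,-0.471,0,1],[-213,-370,73,0,-0.471,0,1],[-213,-370,73,0,-0.471,0,1],[-213,-370,73,0,-0.471,0,1]])

```text
time: 1.35
eef_pos: [0.3976, 0.0537, 0.251]
tool_rot: [0.13, 0.964, -0.031, 0.229]
wrist_force: [0.8, 2.0, -0.7]
width: 0.0911
gripper_force: 0.0
```

Run:
```python
from h import *
a=axis(164.6); c=np.array([.488,-.110,.1195]); y=[.2656,.964,0]
o=observe();print(o['eef_pos'],o['time'],np.round(o['q'],2),np.round(o['joint_vel'],2))
go([(c+.12*a,Rz(-a,y))])
```

```text
[0.39761493 0.05371961 0.25097869] 1.35 [ 0.13 -0.    2.13 -0.31  0.6  -0.95] [-1.33  0.03  0.2   0.66 -0.61 -1.66]
[-56.9, -133.9, 56.1] [0.001, -0.004, 0.0] |d| 156.0 ang 0.0
```

Request:
step_arm(increments=[[-45,-110,45,0,0,0,1],[-45,-110,45,0,0,0,1],[-45,-110,45,0,0,0,1],[-45,-110,45,0,0,0,1]])

```text
time: 1.85
eef_pos: [0.4269, -0.0694, 0.2307]
tool_rot: [0.133, 0.964, -0.031, 0.229]
wrist_force: [-0.5, -0.2, -0.4]
width: 0.0913
gripper_force: 0.0
```

Run:
```python
from h import *
o=observe();print(o['eef_pos'],o['time'],np.round(o['q'],2),np.round(o['joint_vel'],2))
im,X=cloud('wrist','w1')
a=axis(164.6); c=np.array([.488,-.110,.1195]); y=[.2656,.964,0]
go([(c+.12*a,Rz(-a,y))])
```

```text
[ 0.42692727 -0.06942247  0.23071585] 1.85 [-0.31  0.06  2.14  0.04  0.48 -1.64] [ 0.07 -0.02  0.02 -0.05  0.02  0.12]
[-12.4, -24.0, 11.0] [-0.001, -0.006, -0.004] |d| 29.0 ang 0.0
```

View pics/w1.png

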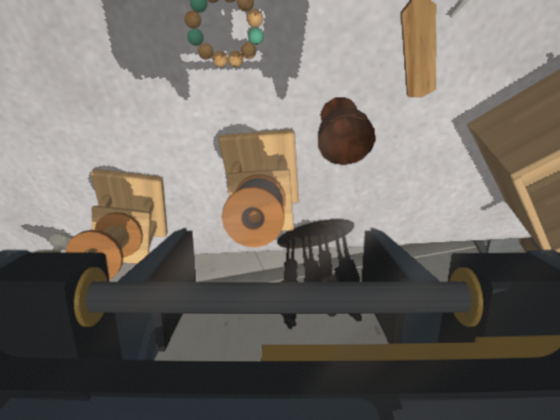

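The wrist picture shows the full spool's top flange at (253,210), with grey cord behind it. The stool is at (345,135) and the figure at (318,240). Fitting from this cloud.

```bash
cat >> h.py <<'E'
from scipy.optimize import least_squares
def flange(X,c,rad=.06,zr=(.085,.16),tilt=27):
    P=X[(np.hypot(X[...,0]-c[0],X[...,1]-c[1])<rad)&(X[...,2]>zr[0])&(X[...,2]<zr[1])]
    best=None; rng=np.random.default_rng(0)
    for _ in range(800):
        a,b,d=P[rng.choice(len(P),3,False)]; n=np.cross(b-a,d-a); L=np.linalg.norm(n)
        if L<1e-5: continue
        n*=np.sign(n[2])/L
        if abs(np.degrees(np.arccos(n[2]))-tilt)>8: continue
        I=abs((P-a)@n)<.002
        if best is None or I.sum()>best.sum(): best=I
    Q=P[best]; c0=Q.mean(0); n=np.linalg.svd(Q-c0,full_matrices=False)[2][2]; n*=np.sign(n[2])
    e1=np.cross(n,[0,1,0]); e1/=np.linalg.norm(e1); e2=np.cross(n,e1)
    uv=np.c_[(Q-c0)@e1,(Q-c0)@e2].astype(np.float32)
    h=cv2.convexHull(uv)[:,0]; f=least_squares(lambda p:np.hypot(*(h-p[:2]).T)-p[2],[0,0,.028],loss='soft_l1',f_scale=.001)
    print(len(Q),'n',n.round(3),'tilt',np.degrees(np.arccos(n[2])).round(1),'az',np.degrees(np.arctan2(n[1],n[0])).round(1),'c',(c0+f.x[0]*e1+f.x[1]*e2).round(4),'r',f.x[2].round(4))
    return c0+f.x[0]*e1+f.x[1]*e2,n
E
python3 - <<'E'
from h import *
D=np.load('w1.npz'); X=D['X']; c,n=flange(X,(.488,-.11),.05); print('center px',X[215,225],np.nanmedian(X[20:60,290:330,2]))
# foot rectangle yaw, from top cloud
for Y in (np.load('t0.npz')['X'],X):
    P=Y[(np.hypot(Y[...,0]-.51,Y[...,1]+.115)<.085)&(Y[...,2]>.007)&(Y[...,2]<.017)&(Y[...,1]<-.045)]
    print('foot',len(P),cv2.minAreaRect(P[:,:2].astype(np.float32)))
E
```

```text
2561 n [-0.448  0.087  0.89 ] tilt 27.1 az 169.0 c [ 0.4881 -0.1101  0.1191] r 0.0275
center px [ 0.48034971 -0.13337183  0.11734382] 0.000775054760302205
foot 232 ((0.5186125040054321, -0.11562953889369965), (0.08354488015174866, 0.09997119009494781), 78.6858139038086)
foot 2787 ((0.5166651010513306, -0.11579130589962006), (0.08435091376304626, 0.09852758795022964), 79.18160247802734)
```

Run:
```python
from h import *
a=axis(169); c=np.array([.489,-.1103,.1195]); y=[np.sin(np.radians(11)),np.cos(np.radians(11)),0]
go([(c+.05*a,Rz(-a,y)),(c-.022*a,Rz(-a,y))])
```

```text
[-13.8, -25.7, 81.5] [-0.035, -0.006, -0.072] |d| 87.0 ang 5.0
[-14.2, -23.2, 153.4] [-0.035, -0.006, -0.072] |d| 156.0 ang 5.0
```

Request:
step_arm(increments=[[-14,-26,40,-0.035,-0.006,-0.072,1],[-14,-26,81,-0.035,-0.006,-0.072,1],[-14,-25,81,-0.035,-0.006,-0.072,1]])

```text
time: 2.28
eef_pos: [0.4671, -0.1035, 0.1611]
tool_rot: [0.091, 0.969, -0.021, 0.23]
wrist_force: [-0.3, 0.2, 0.3]
width: 0.0914
gripper_force: 0.0
```

Run:
```python
from h import *
a=axis(169); c=np.array([.489,-.1103,.1195]); y=[np.sin(np.radians(11)),np.cos(np.radians(11)),0]
go([(c-.022*a,Rz(-a,y))])
```

```text
[-1.8, -2.6, 69.4] [0.003, -0.006, 0.003] |d| 70.0 ang 0.0
```

Request:
step_arm(increments=[[0,-2,35,0,0,0,1],[0,-2,68,0,0,0,1],[0,-2,69,0,0,0,1]], grip_force=40)

```text
time: 2.65
eef_pos: [0.4984, -0.1103, 0.1041]
tool_rot: [0.091, 0.968, -0.021, 0.233]
wrist_force: [-0.2, 0.6, 0.5]
width: 0.0915
gripper_force: 0.0
```

Request:
step_arm(increments=[[0,0,0,0,0,0,0],[0,0,0,0,0,0,-1],[0,0,0,0,0,0,-1],[0,0,0,0,0,0,-1]], grip_force=30)

```text
time: 3.15
eef_pos: [0.498, -0.1121, 0.1045]
tool_rot: [0.091, 0.968, -0.022, 0.233]
wrist_force: [-2.7, 2.7, 11.2]
width: 0.0561
gripper_force: 30.0
```

Run:
```python
from h import *
o=observe();print({k:np.round(v,3).tolist() for k,v in o.items()})
a=axis(169); c=np.array([.489,-.1103,.1195]); y=[np.sin(np.radians(11)),np.cos(np.radians(11)),0]
go([(c-.022*a,Rz(-a,y))])
```

```text
{'time': 3.15, 'q': [-0.403, 0.449, 2.16, 0.953, 0.119, -2.712], 'joint_vel': [-0.002, 0.0, -0.001, 0.007, 0.004, -0.007], 'joint_efforts': [-1.277, -55.049, -13.669, 0.143, -2.095, 0.056], 'eef_pos': [0.498, -0.112, 0.105], 'tool_rot': [0.091, 0.968, -0.022, 0.233], 'wrist_force': [-2.68, 2.653, 11.196], 'ft_torque': [0.455, -0.19, 0.232], 'gripper_force': 30.004, 'width': 0.056}
[1.4, 0.1, 4.5] [0.002, 0.002, 0.003] |d| 5.0 ang 0.0
```

Request:
step_arm(increments=[[0,0,-8,0,0,0,-1],[0,0,-18,0,0,0,-1],[0,0,-30,0,0,0,-1],[0,0,-42,0,0,0,-1],[0,0,-54,0,0,0,-1]], grip_force=45)

```text
time: 3.78
eef_pos: [0.4737, -0.1078, 0.1525]
tool_rot: [0.092, 0.968, -0.022, 0.233]
wrist_force: [2.3, -0.1, -1.9]
width: 0.0562
gripper_force: 45.0
```

Run:
```python
from h import *
o=observe();print({k:np.round(v,3).tolist() for k,v in o.items()})
a=axis(169); c=np.array([.489,-.1103,.1195]); y=[np.sin(np.radians(11)),np.cos(np.radians(11)),0]
go([(c+.06*a,Rz(-a,y))])
```

```text
{'time': 3.775, 'q': [-0.419, 0.307, 2.161, 0.461, 0.235, -2.227], 'joint_vel': [-0.03, -0.255, -0.013, -0.504, 0.242, 0.493], 'joint_efforts': [0.284, -48.602, -19.013, 1.82, -3.274, -1.388], 'eef_pos': [0.474, -0.108, 0.153], 'tool_rot': [0.092, 0.968, -0.022, 0.233], 'wrist_force': [2.277, -0.115, -1.922], 'ft_torque': [0.07, 0.085, -0.016], 'gripper_force': 45.0, 'width': 0.056}
[1.2, 0.5, -23.5] [0.001, 0.001, 0.003] |d| 24.0 ang 0.0
```

Request:
step_arm(increments=[[0,0,-14,0,0,0,-1],[0,0,-28,0,0,0,-1],[10,0,-45,0,0.05,0,-1],[30,0,-70,0,0.15,0,-1],[50,0,-95,0,0.25,0,-1]])

```text
time: 4.4
eef_pos: [0.386, -0.0914, 0.2145]
tool_rot: [0.094, 0.99, -0.011, 0.108]
wrist_force: [0.3, -0.1, -2.1]
width: 0.056
gripper_force: 45.0
```

```bash
cat > case.py <<'E'
from h import *
T=np.load('t0.npz')['X']; S=np.load('s0.npz')['X']; W=np.load('w1.npz')['X']
def fit(X,nm,p0=(.555,.25,.43)):
    def loc(p,Q):
        c,s=np.cos(p[2]),np.sin(p[2]); d=Q[:,:2]-p[:2]; return np.c_[d@[c,s],d@[-s,c]]
    Q=X.reshape(-1,3); Q=Q[np.isfinite(Q).all(1)]
    p=np.array(p0)
    for it in range(6):
        tol=.012 if it<3 else .006
        L=loc(p,Q); z=Q[:,2]
        F=(abs(L[:,0]+.075)<tol)&(abs(L[:,1])<.09)&(z>.03)&(z<.085)&~((abs(L[:,1])<.03))
        Sd=(abs(abs(L[:,1])-.1)<tol)&(abs(L[:,0])<.06)&(z>.03)&(z<.085)
        I=(abs(L[:,0]-.067)<tol)&(abs(L[:,1])<.085)&(z>.03)&(z<.085)
        I2=(abs(abs(L[:,1])-.092)<tol)&(abs(L[:,0])<.06)&(z>.03)&(z<.085)
        # rim: nearest outer only
        def r(p):
            L=loc(p,Q)
            def near(m,ax,vals): 
                v=L[m,ax]; return np.min([abs(v-k) for k in vals],0)*np.sign(v)*0+ (v-np.array(vals)[np.argmin([abs(v-k) for k in vals],0)])
            return np.r_[L[F,0]+.075,L[I,0]-.067,near(Sd|I2,1,[-.1,-.092,.092,.1])]
        p=least_squares(r,p,loss='soft_l1',f_scale=.001).x
    print(nm,p[:2].round(4),np.degrees(p[2]).round(2),F.sum(),I.sum(),Sd.sum(),np.abs(r(p)).mean().round(4))
    return p
if __name__=='__main__':
    for X,n in ((T,'top'),(S,'scene'),(W,'wrist')):
        try: fit(X,n)
        except Exception as e: print(n,e)
    o=observe();print(o['eef_pos'],np.round(o['q'],2))
    y=[-np.sin(.43),np.cos(.43),0]
    go([([.47,.12,.25],Rz([0,0,-1],y))])
E
python3 case.py
```

```text
top [0.5484 0.2398] 24.79 117 265 53 0.0008
scene [0.5463 0.2403] 24.4 439 580 60 0.0018
wrist [0.5488 0.2392] 24.45 2693 786 656 0.0005
[ 0.38601417 -0.09137696  0.21452173] [-0.43  0.1   2.05  0.07  0.78 -1.85]
[-49.3, 223.4, -25.7] [-0.069, 0.211, -0.617] |d| 230.0 ang 38.0
```

Request:
step_arm(increments=[[-12,50,-26,-0.017,0.053,-0.154,-1],[-25,105,-26,-0.035,0.105,-0.31,-1],[-37,165,-26,-0.052,0.158,-0.463,-1],[-49,223,-26,-0.069,0.211,-0.617,-1],[-49,223,-26,-0.069,0.211,-0.617,-1]])

```text
time: 5.03
eef_pos: [0.4722, 0.123, 0.2499]
tool_rot: [-0.217, 0.976, -0.0, 0.002]
wrist_force: [0.1, 0.3, -1.8]
width: 0.0559
gripper_force: 45.0
```

Request:
step_arm(increments=[[0,0,0,0,0,0,-1],[0,0,0,0,0,0,-1]])

```text
time: 5.28
eef_pos: [0.4702, 0.1189, 0.2501]
tool_rot: [-0.213, 0.977, -0.0, 0.002]
wrist_force: [-0.1, 0.1, -0.7]
width: 0.0562
gripper_force: 45.0
```

Run:
```python
from h import *
from case import fit
o=observe();print(o['eef_pos'],np.round(o['q'],2),o['width'])
im,X=cloud('wrist','w2'); im2,X2=cloud('scene','s2')
p=fit(X,'wrist2',(.548,.2396,.4276))
cv2.imwrite('pics/m2.png',np.vstack([im,im2])[:,:,::-1][::1,::1] if 0 else cv2.resize(np.hstack([im,im2])[:,:,::-1],(800,300)))
T=np.array(o['eef_pos']); R=Ro.from_quat(o['tool_rot']).as_matrix()
for nm,Y in (('w',X),('s',X2)):
    m=(np.hypot(Y[...,0]-T[0],Y[...,1]-T[1])<.045)&(Y[...,2]>T[2]-.07)&(Y[...,2]<T[2]-.022)
    Q=(Y[m]-T)@R; vu=np.argwhere(m)
    if len(Q):
        print(nm,m.sum(),vu.min(0),vu.max(0),Q.min(0).round(4),Q.max(0).round(4))
        Z=Q[:,2]
        # cylinder fit radius: lower flange vs cord
        for zl,zh,r in ((.022,.042,.0255),(.044,.056,.028)):
            q=Q[(Z>zl)&(Z<zh)]
            if len(q)>20:
                f=least_squares(lambda p:np.hypot(*(q[:,:2]-p).T)-r,[0,0],loss='soft_l1',f_scale=.001); print(zl,len(q),f.x.round(4))
y=[-np.sin(.4276),np.cos(.4276),0]
go([([.548,.2396,.25],Rz([0,0,-1],y))])
```

```text
[0.47015521 0.11887142 0.25005391] [ 0.12  0.27  1.66 -0.    1.21 -1.88] 0.05615820327218889
wrist2 [0.5488 0.2394] 24.76 923 843 0 0.0004
w 1398 [190 235] [266 322] [-0.0079 -0.0278  0.0219] [0.0306 0.0273 0.0524]
0.022 645 [ 0.0026 -0.0004]
0.044 696 [ 0.0012 -0.0004]
s 168 [173 213] [187 231] [-0.0031 -0.0266  0.022 ] [0.0339 0.0262 0.0578]
0.022 96 [ 0.0037 -0.0011]
0.044 60 [ 0.0019 -0.0004]
[-120.8, 77.5, 0.6] [-0.001, 0.004, 0.001] |d| 143.0 ang 0.0
```

View pics/m2.png

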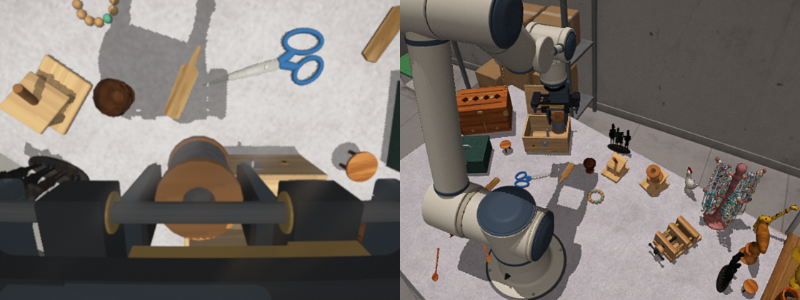

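The picture shows the full spool held straight in the jaws at (200,185), with peg A bare at (28,88). The stool, figure and rooster are undisturbed. Moving over the spindle.

Request:
step_arm(increments=[[-60,39,20,0,0.004,0,-1],[-100,65,50,0,0.004,0,-1],[-123,78,70,0,0.004,0,-1],[-123,78,90,0,0.004,0,-1],[-123,78,90,0,0.004,0,-1]])

```text
time: 6.0
eef_pos: [0.5494, 0.2414, 0.1592]
tool_rot: [-0.213, 0.977, -0.001, -0.001]
wrist_force: [-0.2, 0.5, -1.1]
width: 0.0562
gripper_force: 45.0
```

Run:
```python
from h import *
from case import fit
o=observe();print(o['eef_pos'],np.round(o['q'],2),np.round(o['joint_vel'],2))
y=[-np.sin(.4300),np.cos(.43),0]
im2,X2=cloud('top','t3')
fit(X2,'top3',(.548,.2396,.4276))
go([([.5502,.2403,.15],Rz([0,0,-1],y)),([.5502,.2403,.068],Rz([0,0,-1],y))])
```

```text
[0.54943407 0.24136988 0.15922615] [ 0.32  0.54  1.49 -0.    1.12 -1.69] [-0.01 -0.04 -0.02  0.    0.03 -0.  ]
top3 [0.5491 0.2402] 24.63 59 27 52 0.0006
[0.3, -1.1, 10.4] [-0.001, -0.001, -0.0] |d| 10.0 ang 0.0
[0.2, -1.0, 92.4] [-0.001, -0.001, -0.0] |d| 92.0 ang 0.0
```

Request:
step_arm(increments=[[0,-1,15,0,0,0,-1],[0,-1,27,0,0,0,-1],[0,-1,37,0,0,0,-1],[0,-1,47,0,0,0,-1],[0,-1,55,0,0,0,-1]])

```text
time: 6.68
eef_pos: [0.5506, 0.2413, 0.1047]
tool_rot: [-0.214, 0.977, -0.001, -0.0]
wrist_force: [-0.5, 0.1, -1.0]
width: 0.0558
gripper_force: 45.0
```

Request:
step_arm(increments=[[0,0,10,0,0,0,-1],[0,0,20,0,0,0,-1],[0,0,28,0,0,0,-1],[0,0,34,0,0,0,-1],[0,0,36,0,0,0,-1]])

```text
time: 7.3
eef_pos: [0.5506, 0.2412, 0.0691]
tool_rot: [-0.214, 0.977, -0.001, -0.0]
wrist_force: [0.6, 0.6, -1.1]
width: 0.0562
gripper_force: 45.0
```

Request:
step_arm(increments=[[0,0,2,0,0,0,-1],[0,0,3,0,0,0,-1]])

```text
time: 7.55
eef_pos: [0.5509, 0.2413, 0.0669]
tool_rot: [-0.214, 0.977, -0.0, 0.0]
wrist_force: [-4.5, -2.1, 17.2]
width: 0.056
gripper_force: 45.0
```

Contact at the expected height: seated. Releasing and rising.

Request:
step_arm(increments=[[0,0,0,0,0,0,1],[0,0,0,0,0,0,1],[0,0,0,0,0,0,1],[0,0,0,0,0,0,1]])

```text
time: 8.05
eef_pos: [0.5507, 0.2412, 0.0664]
tool_rot: [-0.214, 0.977, -0.001, -0.0]
wrist_force: [0.3, -0.0, -0.5]
width: 0.0907
gripper_force: 0.0
```

Request:
step_arm(increments=[[0,0,-20,0,0,0,1],[0,0,-60,0,0,0,1],[30,0,-110,0,0,0,1],[80,0,-160,0,0,0,1],[130,0,-200,0,0,0,1]])

```text
time: 8.68
eef_pos: [0.4384, 0.1898, 0.2617]
tool_rot: [-0.214, 0.977, -0.0, 0.0]
wrist_force: [0.5, 0.4, 1.5]
width: 0.0914
gripper_force: 0.0
```

Run:
```python
from h import *
o=observe();print(o['eef_pos'],np.round(o['q'],2),np.round(o['joint_vel'],2),o['width'])
imw,W=cloud('wrist','w4'); im,X=cloud('top','t4'); im2,X2=cloud('scene','s4')
cv2.imwrite('pics/m4.png',np.hstack([cv2.resize(im[120:250,110:260],(400,347)),cv2.resize(im2[100:220,160:320],(400,347))])[:,:,::-1])
for Y in (X,X2,W):
    m=(np.hypot(Y[...,0]-.549,Y[...,1]-.2397)<.035)&(Y[...,2]>.06)&(Y[...,2]<.12)
    print(m.sum(), np.median(Y[m],0).round(4) if m.sum() else '')
    try: flange(Y,(.549,.2397),.05,(.06,.12),0)
    except Exception as e: print(e)
    # lid in case frame
    t=np.radians(24.6); cx=np.array([np.cos(t),np.sin(t)]); cy=np.array([-np.sin(t),np.cos(t)])
    d=Y[...,:2]-[.5487,.2396]; L=np.stack([d@cx,d@cy,Y[...,2]],-1)
    m=(L[...,0]>.07)&(L[...,0]<.2)&(abs(L[...,1])<.098)&(L[...,2]>.11)&(L[...,2]<.33)
    Q=L[m]
    if len(Q)>50:
        b=Q[(Q[:,2]<.225)]; k=np.polyfit(b[:,2],b[:,0],1); print('lid slope',k, 'angle',np.degrees(np.pi/2+np.arctan(k[0])),'x at .095',np.polyval(k,.095),'zmax',np.percentile(Q[abs(Q[:,1])>.03][:,2],99))
        h=Q[(Q[:,2]>.236)]; print('hasp',len(h), h.min(0) if len(h) else '',h.max(0) if len(h) else '')
```

```text
[0.43840606 0.18980212 0.26172927] [ 0.28  0.25  1.65 -0.    1.24 -1.72] [-0.11 -0.9   0.42  0.    0.48 -0.11] 0.09139911404392188
86 [0.5588 0.2256 0.0822]
43 n [-0.058  0.094  0.994] tilt 6.3 az 121.5 c [0.5542 0.2345 0.0803] r 0.0206
lid slope [0.1799562  0.05760045] angle 100.20154297072436 x at .095 0.07469629182651454 zmax 0.24321105834079892
hasp 598 [ 0.09769846 -0.0976686   0.236033  ] [0.16981063 0.09792659 0.25718362]
229 [0.5419 0.2344 0.082 ]
96 n [ 0.038 -0.001  0.999] tilt 2.2 az -1.3 c [0.5462 0.2381 0.0827] r 0.0279
lid slope [0.17905769 0.05649019] angle 100.15166903239421 x at .095 0.07350067118142986 zmax 0.24372957221190306
hasp 177 [ 0.09361779 -0.09631095  0.23600495] [0.16369317 0.01420621 0.2565279 ]
584 [0.5319 0.2373 0.0841]
348 n [-0.013 -0.019  1.   ] tilt 1.3 az -125.5 c [0.5483 0.2394 0.0846] r 0.0278
```

View pics/m4.png

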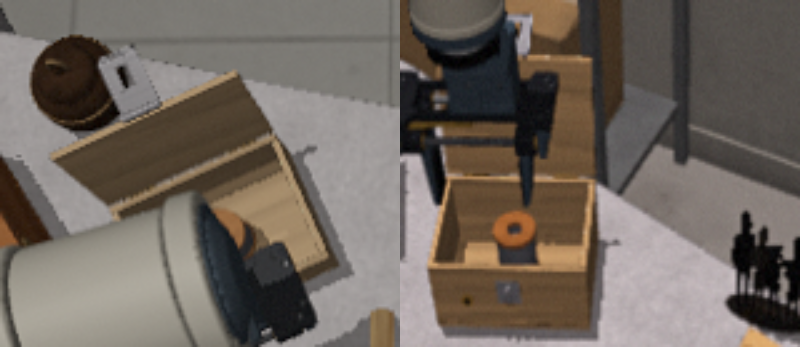

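The spool is home: its flange is at (515,228) in the right panel and its top measures 84 mm up. The lid leans back at about 100°, with the hasp standing out behind its edge at (130,80) in the left panel. Now I plan the lid sweep from behind, on the right side.

```bash
cat >> h.py <<'E'
CT=np.radians(24.6); CX=np.array([np.cos(CT),np.sin(CT),0]); CY=np.array([-np.sin(CT),np.cos(CT),0]); C0=np.array([.5487,.2396,0])
def cw(x,y,z): return C0+x*CX+y*CY+[0,0,z]
def wc(p): d=np.array(p)-C0; return np.array([d@CX,d@CY,d[2]])
Rlid=Rz([0,0,-1],CX); Rlid2=Rz([0,0,-1],-CX); Rh=Rz([0,0,-1],CY)
E
python3 - <<'E'
from h import *
for f in ('t4','s4','t0','s0'):
    X=np.load(f+'.npz')['X'].reshape(-1,3); L=np.stack([(X-C0)@CX,(X-C0)@CY,X[:,2]],-1)
    m=(L[:,0]>.118)&(L[:,0]<.26)&(abs(L[:,1]+.072)<.06)&(L[:,2]>.12)&(L[:,2]<.6); print(f,m.sum(), L[m].min(0) if m.sum() else '', L[m].max(0) if m.sum() else '')
for R in (Rlid,Rlid2): go([(cw(-.06,-.072,.34),R),(cw(.14,-.072,.34),R),(cw(.14,-.072,.229),R)])
o=observe(); print(o['eef_pos'])
E
```

```text
t4 56 [ 0.11946317 -0.01938528  0.24109938] [ 0.16946806 -0.01203041  0.25541876]
s4 27 [ 0.11821885 -0.01906931  0.2407073 ] [ 0.1613122  -0.01223335  0.25574373]
t0 56 [ 0.11830061 -0.01890666  0.23828883] [ 0.16883423 -0.01201566  0.25734486]
s0 28 [ 0.11861327 -0.02015719  0.24303166] [ 0.16266498 -0.01208342  0.25688191]
[-60.9, -72.8, -77.2] [0.001, 0.004, 1.572] |d| 122.0 ang 90.0
[-260.9, -73.1, -76.5] [0.001, 0.004, 1.572] |d| 282.0 ang 90.0
[-260.5, -72.9, 34.5] [0.001, 0.004, 1.572] |d| 273.0 ang 90.0
[-60.9, -72.8, -77.2] [-0.004, 0.001, -1.569] |d| 122.0 ang 90.0
[-260.9, -73.1, -76.5] [-0.004, 0.001, -1.569] |d| 282.0 ang 90.0
[-260.5, -72.9, 34.5] [-0.004, 0.001, -1.569] |d| 273.0 ang 90.0
[0.43863892 0.18989257 0.26246868]
```

Request:
step_arm(increments=[[-10,-10,-40,0,0,0.18,-1],[-25,-25,-77,0,0,0.36,-1],[-40,-50,-77,0,0,0.54,-1],[-60,-73,-77,0,0,0.72,-1],[-60,-73,-77,0,0,0.9,-1]])

```text
time: 9.45
eef_pos: [0.5265, 0.1483, 0.336]
tool_rot: [0.236, 0.972, -0.001, -0.0]
wrist_force: [-0.5, 0.1, 0.3]
width: 0.044
gripper_force: 0.0
```

Run:
```python
from h import *
R=Rlid; o=observe(); print(o['eef_pos'],np.round(o['q'],2),o['width'])
go([(cw(.14,-.072,.34),R),(cw(.14,-.072,.229),R)])
```

```text
[0.52648633 0.14831308 0.33596613] [ 0.17  0.3   1.38 -0.    1.47 -0.93] 0.043994831177425524
[-120.9, 157.0, -4.3] [-0.002, 0.0, 0.665] |d| 198.0 ang 38.0
[-121.0, 157.2, 106.7] [-0.002, 0.0, 0.665] |d| 225.0 ang 38.0
```

Request:
step_arm(increments=[[-31,40,-4,0,0,0.17,-1],[-62,80,-4,0,0,0.34,-1],[-94,122,-4,0,0,0.5,-1],[-121,157,-4,0,0,0.665,-1],[-121,157,-4,0,0,0.665,-1]])

```text
time: 10.07
eef_pos: [0.7055, 0.2357, 0.3377]
tool_rot: [0.538, 0.843, -0.001, -0.001]
wrist_force: [-0.2, 0.1, -0.0]
width: 0.0004
gripper_force: 0.0
```

Request:
step_arm(increments=[[0,0,0,0,0,0,-1]])

```text
time: 10.2
eef_pos: [0.7033, 0.2345, 0.3399]
tool_rot: [0.536, 0.844, -0.001, -0.0]
wrist_force: [-0.0, -0.2, 0.2]
width: 0.0002
gripper_force: 0.0
```

Run:
```python
from h import *
R=Rlid; o=observe(); print(wc(o['eef_pos']),np.round(o['q'],2),o['width'])
p=(cw(.14,-.072,.229),R); go([p])
w=[]
for th in (100,93,86,79,72,65,58,51,44,37,30,24,18,12,6,0):
    t=np.radians(th); u=np.array([-np.cos(t),np.sin(t)]); n=np.array([np.sin(t),np.cos(t)])
    r=.122; c=np.array([.075,.095])+r*u+.008*n
    if th>90: c[0]=.075+.150*u[0]+.008*n[0]
    w.append((cw(c[0]+.014,-.072,c[1]+.017),R)); print(th,c.round(4))
go(w,start=p)
```

```text
[ 0.13841068 -0.06901493  0.33987502] [ 0.24  0.61  0.83 -0.    1.7  -0.2 ] 0.00018563362929520445
[-2.9, 1.8, 110.9] [-0.002, 0.001, 0.009] |d| 111.0 ang 1.0
100 [0.1089 0.2138]
93 [0.0908 0.2164]
86 [0.0745 0.2173]
79 [0.0596 0.2163]
72 [0.0449 0.2135]
65 [0.0307 0.209 ]
58 [0.0171 0.2027]
51 [0.0044 0.1948]
44 [-0.0072  0.1855]
37 [-0.0176  0.1748]
30 [-0.0267  0.1629]
24 [-0.0332  0.1519]
18 [-0.0386  0.1403]
12 [-0.0427  0.1282]
6 [-0.0455  0.1157]
0 [-0.047  0.103]
[-0.0, -17.1, -1.8] [0.0, 0.0, 0.0] |d| 17.0 ang 0.0
[0.0, -35.2, -4.4] [0.0, 0.0, 0.0] |d| 35.0 ang 0.0
[0.0, -51.5, -5.3] [0.0, 0.0, 0.0] |d| 52.0 ang 0.0
[0.0, -66.4, -4.3] [0.0, 0.0, 0.0] |d| 67.0 ang 0.0
[-0.0, -81.1, -1.5] [0.0, 0.0, 0.0] |d| 81.0 ang 0.0
[0.0, -95.3, 3.0] [0.0, 0.0, 0.0] |d| 95.0 ang 0.0
[0.0, -108.9, 9.3] [0.0, 0.0, 0.0] |d| 109.0 ang 0.0
[-0.0, -121.6, 17.2] [0.0, 0.0, 0.0] |d| 123.0 ang 0.0
[0.0, -133.2, 26.5] [0.0, 0.0, 0.0] |d| 136.0 ang 0.0
[0.0, -143.6, 37.2] [0.0, 0.0, 0.0] |d| 148.0 ang 0.0
[-0.0, -152.7, 49.1] [0.0, 0.0, 0.0] |d| 160.0 ang 0.0
[0.0, -159.2, 60.1] [0.0, 0.0, 0.0] |d| 170.0 ang 0.0
[-0.0, -164.6, 71.7] [0.0, 0.0, 0.0] |d| 179.0 ang 0.0
[-0.0, -168.7, 83.8] [0.0, 0.0, 0.0] |d| 188.0 ang 0.0
[0.0, -171.5, 96.3] [0.0, 0.0, 0.0] |d| 197.0 ang 0.0
[0.0, -173.0, 109.0] [0.0, 0.0, 0.0] |d| 204.0 ang 0.0
```

Request:
step_arm(increments=[[-3,2,40,0,0,0.009,-1],[-3,2,75,0,0,0.009,-1],[-3,2,111,0,0,0.009,-1],[-3,2,111,0,0,0.009,-1]])

```text
time: 10.7
eef_pos: [0.7045, 0.2317, 0.228]
tool_rot: [0.541, 0.841, -0.002, -0.001]
wrist_force: [-0.4, 0.1, 0.1]
width: 0.0004
gripper_force: 0.0
```

Request:
step_arm(increments=[[0,-17,-2,0,0,0,-1],[0,-35,-4,0,0,0,-1],[0,-51,-5,0,0,0,-1],[0,-66,-4,0,0,0,-1],[0,-81,-2,0,0,0,-1]])

```text
time: 11.32
eef_pos: [0.6332, 0.1988, 0.2352]
tool_rot: [0.541, 0.841, 0.001, 0.002]
wrist_force: [1.6, 1.4, 0.4]
width: -0.0001
gripper_force: 0.8
```

Run:
```python
from h import *
o=observe(); print(wc(o['eef_pos']),np.round(o['q'],2),o['wrist_force'])
im,X=cloud('scene','s5'); im,X1=cloud('top','t5')
for Y in (X,X1):
    L=np.stack([(Y-C0)@CX,(Y-C0)@CY,Y[...,2]],-1)
    m=(L[...,0]>-.05)&(L[...,0]<.2)&(abs(L[...,1])<.098)&(L[...,1]>-.02)&(L[...,2]>.11)&(L[...,2]<.23)
    Q=L[m]; k=np.polyfit(Q[:,2],Q[:,0],1); print(len(Q),'angle',np.degrees(np.pi/2+np.arctan(k[0])),Q.max(0))
```

```text
[ 0.05983795 -0.07226459  0.23520895] [ 0.21  0.54  1.24 -0.    1.35 -0.21] [1.60313475 1.35421311 0.36647533]
835 angle 76.36190291065776 [0.07330473 0.09794066 0.22988549]
21 angle 75.17026513066253 [0.06541954 0.09587524 0.22930016]
```

Request:
step_arm(increments=[[0,-15,5,0,0,0,-1],[0,-29,12,0,0,0,-1],[0,-42,20,0,0,0,-1],[0,-53,30,0,0,0,-1],[0,-63,41,0,0,0,-1]])

```text
time: 12.05
eef_pos: [0.5763, 0.1728, 0.1927]
tool_rot: [0.541, 0.841, 0.001, 0.001]
wrist_force: [-0.3, 0.1, 1.3]
width: 0.0002
gripper_force: 0.5
```

Run:
```python
from h import *
o=observe(); print(wc(o['eef_pos']),np.round(o['q'],2),o['wrist_force'])
im,X=cloud('scene','s6')
for Y in (X,):
    L=np.stack([(Y-C0)@CX,(Y-C0)@CY,Y[...,2]],-1)
    m=(L[...,0]>-.1)&(L[...,0]<.07)&(abs(L[...,1])<.098)&(L[...,1]>.03)&(L[...,2]>.1)&(L[...,2]<.23)
    Q=L[m]; print(len(Q),Q.min(0),Q.max(0)); 
    if len(Q)>10: k=np.polyfit(Q[:,2],Q[:,0],1);print('angle',np.degrees(np.pi/2+np.arctan(k[0])))
```

```text
[-0.00272393 -0.07221178  0.19268163] [ 0.19  0.5   1.45 -0.    1.19 -0.24] [-0.29186423  0.0734886   1.348881  ]
90 [-0.0475275   0.03034373  0.11448852] [0.06631259 0.0979831  0.2012509 ]
angle 37.96894774984159
```

Request:
step_arm(increments=[[0,-9,12,0,0,0,-1],[0,-16,23,0,0,0,-1],[0,-21,35,0,0,0,-1],[0,-25,47,0,0,0,-1],[0,-28,60,0,0,0,-1]])

```text
time: 12.72
eef_pos: [0.5498, 0.1609, 0.1306]
tool_rot: [0.541, 0.841, -0.0, 0.0]
wrist_force: [0.3, 1.0, 0.4]
width: 0.0002
gripper_force: 0.2
```

Request:
step_arm(increments=[[0,0,6,0,0,0,-1],[0,0,12,0,0,0,-1],[0,0,14,0,0,0,-1]])

```text
time: 13.1
eef_pos: [0.5502, 0.161, 0.1195]
tool_rot: [0.541, 0.841, -0.0, 0.001]
wrist_force: [-18.3, -6.0, 64.4]
width: 0.0008
gripper_force: 32.2
```

Run:
```python
from h import *
o=observe(); print(wc(o['eef_pos']),np.round(o['q'],2),o['wrist_force'])
```

```text
[-0.03137643 -0.07208843  0.1194666 ] [ 0.18  0.55  1.6  -0.    0.99 -0.25] [-18.26704874  -6.01351384  64.35989778]
```

Request:
step_arm(increments=[[0,0,-20,0,0,0,-1],[0,0,-70,0,0,0,-1],[0,0,-125,0,0,-0.18,-0.5],[0,0,-130,0,0,-0.36,-0.5],[0,0,-130,0,0,-0.54,-0.5]])

```text
time: 13.72
eef_pos: [0.5505, 0.1613, 0.2485]
tool_rot: [0.294, 0.956, 0.0, 0.001]
wrist_force: [-0.7, -0.3, -0.3]
width: 0.0224
gripper_force: 0.0
```

Run:
```python
from h import *
o=observe(); print(wc(o['eef_pos']),np.round(o['q'],2),o['wrist_force'],o['width'])
im,X=cloud('scene','s7'); imt,X1=cloud('top','t7')
for Y in (X,X1):
    L=np.stack([(Y-C0)@CX,(Y-C0)@CY,Y[...,2]],-1)
    m=(abs(L[...,0])<.07)&(abs(L[...,1])<.095)&(L[...,2]>.08)&(L[...,2]<.115); Q=L[m]
    k=np.linalg.lstsq(np.c_[Q[:,:2],np.ones(len(Q))],Q[:,2],rcond=None)[0]; print(len(Q),'lid plane',k.round(4))
    m=(L[...,0]<-.04)&(L[...,0]>-.15)&(abs(L[...,1])<.03)&(L[...,2]>.115)&(L[...,2]<.175); h=L[m]
    print('hasp',len(h)); 
    if len(h)>5: print(h.min(0),h.max(0),np.polyfit(h[:,2],h[:,0],1))
    # catch
    m=(L[...,0]<-.08)&(L[...,0]>-.1)&(abs(L[...,1])<.03)&(L[...,2]>.045)&(L[...,2]<.08); h=L[m]
    if len(h): print('catch',len(h),h.min(0),h.max(0))
cv2.imwrite('pics/m7.png',np.hstack([cv2.resize(im[120:220,165:265],(400,400)),cv2.resize(imt[140:260,120:240],(400,400))])[:,:,::-1])
go([(cw(-.03,0,.25),Rh)])
```

```text
[-0.030944   -0.07195577  0.24851066] [ 0.18  0.4   1.45 -0.    1.28 -0.79] [-0.66086242 -0.27671085 -0.32888211] 0.022351634557877413
1672 lid plane [0.0048 0.0037 0.1026]
hasp 95
[-0.10315386 -0.0211245   0.11525385] [-0.08043469  0.02080506  0.16537432] [-0.33849157 -0.04462135]
catch 44 [-0.08920061 -0.02857931  0.04724905] [-0.08002084  0.02376524  0.07880939]
1346 lid plane [ 0.0003 -0.0066  0.102 ]
hasp 67
[-0.09722712 -0.014286    0.11517193] [-0.07598576  0.02028447  0.16482779] [-0.37383691 -0.03447129]
[60.9, 38.2, -2.5] [-0.001, 0.001, -1.029] |d| 72.0 ang 59.0
```

View pics/m7.png

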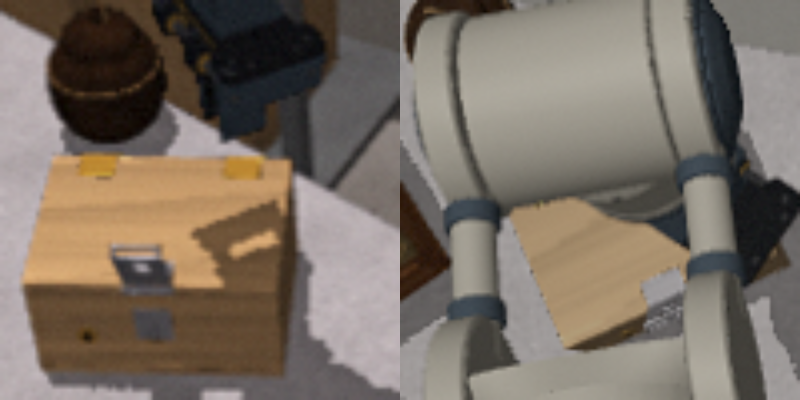

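The picture shows the lid shut flat and the hasp raised about 20° forward of vertical at (142,265), above the catch plate at (153,322). Planning the hasp sweep with the fingers straddling the catch.

```bash
cat > hasp.py <<'E'
from h import *
def Rt(deg):
    t=np.radians(deg); return Rz(np.sin(t)*CX-np.array([0,0,np.cos(t)]),CY)
def wp(phi,r,front,tilt,gap=.003):
    f=np.radians(phi); v=np.array([-np.sin(f),-np.cos(f)]); m=np.array([-np.cos(f),np.sin(f)])
    c=np.array([-.078,.101])+r*v+gap*m; R=Rt(tilt)
    return (cw(c[0],0,c[1])-R@np.array([.016 if front else -.016,0,.017]),R)
A=[wp(p,.045,1,0) for p in (155,145,135,125,115,105,97,92)]
B=[wp(86,.015,0,3),wp(80,.02,0,6),wp(72,.027,0,10),wp(64,.035,0,10),wp(56,.042,0,10),wp(48,.047,0,10),wp(40,.05,0,10),wp(32,.052,0,10),wp(24,.053,0,10),wp(16,.054,0,10),wp(8,.054,0,10),wp(0,.054,0,10,.002)]
E
python3 - <<'E'
from hasp import *
S=(cw(-.03,0,.142+.03),Rh); S2=(cw(-.055,0,.155),Rh)
go([(cw(-.03,0,.25),Rh),S]); print('S2'); go([S2],start=S)
print('A');go(A,start=S2); print('B'); go(B,start=A[-1])
for w in A+B: print(wc(w[0]).round(3),end=' ')
E
```

```text
[60.9, 38.2, -2.5] [-0.001, 0.001, -1.029] |d| 72.0 ang 59.0
[61.0, 38.2, 75.5] [-0.001, 0.001, -1.029] |d| 104.0 ang 59.0
S2
[25.0, -0.0, 17.0] [0.0, 0.0, 0.0] |d| 30.0 ang 0.0
A
[23.3, -0.0, -5.1] [0.0, 0.0, 0.0] |d| 24.0 ang 0.0
[30.4, 0.0, -1.6] [0.0, 0.0, 0.0] |d| 30.0 ang 0.0
[36.7, 0.0, 3.1] [0.0, 0.0, 0.0] |d| 37.0 ang 0.0
[42.1, 0.0, 8.7] [0.0, 0.0, 0.0] |d| 43.0 ang 0.0
[46.5, 0.0, 15.3] [0.0, 0.0, 0.0] |d| 49.0 ang 0.0
[49.7, 0.0, 22.5] [0.0, 0.0, 0.0] |d| 55.0 ang 0.0
[51.3, 0.0, 28.5] [0.0, 0.0, 0.0] |d| 59.0 ang 0.0
[51.9, 0.0, 32.4] [0.0, 0.0, 0.0] |d| 61.0 ang 0.0
B
[3.2, -0.0, 3.5] [0.0, -0.052, -0.0] |d| 5.0 ang 3.0
[9.0, -0.0, 6.9] [-0.0, -0.105, 0.0] |d| 11.0 ang 6.0
[16.4, -0.0, 13.1] [0.0, -0.175, 0.0] |d| 21.0 ang 10.0
[22.6, -0.0, 20.3] [0.0, -0.175, 0.0] |d| 30.0 ang 10.0
[26.3, -0.0, 28.6] [0.0, -0.175, 0.0] |d| 39.0 ang 10.0
[26.8, -0.0, 36.8] [0.0, -0.175, 0.0] |d| 46.0 ang 10.0
[24.3, -0.0, 44.0] [0.0, -0.175, 0.0] |d| 50.0 ang 10.0
[19.9, -0.0, 50.1] [0.0, -0.175, 0.0] |d| 54.0 ang 10.0
[14.1, 0.0, 54.8] [0.0, -0.175, 0.0] |d| 57.0 ang 10.0
[7.6, -0.0, 58.7] [0.0, -0.175, 0.0] |d| 59.0 ang 10.0
[0.3, -0.0, 60.7] [0.0, -0.175, 0.0] |d| 61.0 ang 10.0
[-8.2, -0.0, 61.6] [0.0, -0.175, 0.0] |d| 62.0 ang 10.0
[-0.078 -0.     0.16 ] [-0.085  0.     0.157] [-0.092 -0.     0.152] [-0.097  0.     0.146] [-0.102  0.     0.14 ] [-0.105  0.     0.133] [-0.106  0.     0.126] [-0.107  0.     0.123] [-0.11   0.     0.119] [-0.116 -0.     0.116] [-0.123  0.     0.109] [-0.129  0.     0.102] [-0.133  0.     0.094] [-0.134  0.     0.086] [-0.131 -0.     0.079] [-0.127  0.     0.072] [-0.121  0.     0.068] [-0.114  0.     0.064] [-0.107 -0.     0.062] [-0.099  0.     0.061]
```

Request:
step_arm(increments=[[12,8,-2,0,0,-0.18,-0.5],[24,16,-2,0,0,-0.36,-0.5],[37,23,-2,0,0,-0.54,-0.5],[49,31,-2,0,0,-0.72,-0.5],[61,38,-2,0,0,-0.9,-0.5]])

```text
time: 14.45
eef_pos: [0.5211, 0.2275, 0.2491]
tool_rot: [-0.148, 0.989, -0.0, -0.0]
wrist_force: [-0.5, -0.2, 0.6]
width: 0.0225
gripper_force: 0.0
```

Run:
```python
from hasp import *
o=observe(); print(wc(o['eef_pos']),np.round(o['q'],2),o['width'])
go([(cw(-.03,0,.172),Rh),(cw(-.055,0,.155),Rh)])
```

```text
[-0.03014872  0.00049475  0.24905182] [ 0.31  0.4   1.46 -0.    1.28 -1.56] 0.022545642005927367
[-0.2, -0.4, 77.1] [-0.001, -0.0, -0.132] |d| 77.0 ang 8.0
[24.5, -3.7, 94.1] [-0.001, -0.0, -0.132] |d| 97.0 ang 8.0
```

Request:
step_arm(increments=[[0,0,30,0,0,-0.132,-0.5],[0,0,77,0,0,-0.132,-0.5],[10,-2,86,0,0,-0.132,-0.5],[24,-4,94,0,0,-0.132,-0.5],[24,-4,94,0,0,-0.132,-0.5]])

```text
time: 15.08
eef_pos: [0.4987, 0.2157, 0.1559]
tool_rot: [-0.212, 0.977, -0.001, -0.0]
wrist_force: [1.0, 0.2, 0.2]
width: 0.0229
gripper_force: 0.0
```

Run:
```python
from hasp import *
o=observe(); print(wc(o['eef_pos']),np.round(o['q'],2),o['width'])
go(A[::2]+A[-1:])
```

```text
[-0.05545971 -0.00092645  0.15593256] [ 0.3   0.47  1.64 -0.    1.04 -1.7 ] 0.022912079712638655
[22.8, 0.9, -4.1] [-0.001, -0.001, -0.003] |d| 23.0 ang 0.0
[36.2, 0.8, 4.0] [-0.001, -0.001, -0.003] |d| 36.0 ang 0.0
[46.0, 0.8, 16.2] [-0.001, -0.001, -0.003] |d| 49.0 ang 0.0
[50.8, 0.8, 29.5] [-0.001, -0.001, -0.003] |d| 59.0 ang 0.0
[51.4, 0.8, 33.4] [-0.001, -0.001, -0.003] |d| 61.0 ang 0.0
```

Request:
step_arm(increments=[[12,1,-3,0,0,0,-0.5],[23,1,-4,0,0,0,-0.5],[30,1,-1,0,0,0,-0.5],[36,1,4,0,0,0,-0.5],[42,1,10,0,0,0,-0.5]])

```text
time: 15.7
eef_pos: [0.4605, 0.1993, 0.1449]
tool_rot: [-0.213, 0.977, -0.0, -0.0]
wrist_force: [1.4, -1.0, 0.0]
width: 0.0228
gripper_force: 0.2
```

Request:
step_arm(increments=[[4,0,6,0,0,0,-0.5],[7,0,13,0,0,0,-0.5],[9,0,19,0,0,0,-0.5],[9,0,22,0,0,0,-0.5]])

```text
time: 16.2
eef_pos: [0.452, 0.1955, 0.1228]
tool_rot: [-0.213, 0.977, -0.001, -0.001]
wrist_force: [-3.8, -1.3, 3.1]
width: 0.0226
gripper_force: 2.3
```

Run:
```python
from hasp import *
o=observe(); print(wc(o['eef_pos']),np.round(o['q'],2),o['width'])
go(B)
im,X=cloud('scene','s8')
L=np.stack([(X-C0)@CX,(X-C0)@CY,X[...,2]],-1)
m=(L[...,0]<-.08)&(L[...,0]>-.16)&(abs(L[...,1])<.022)&(L[...,2]>.085)&(L[...,2]<.12); h=L[m]; print(len(h),np.percentile(h,[5,50,95],axis=0).round(3))
cv2.imwrite('pics/m8.png',cv2.resize(im[130:220,165:285],(800,600))[:,:,::-1])
```

```text
[-0.10623745  0.00014752  0.12278936] [ 0.29  0.46  1.79 -0.    0.89 -1.71] 0.022606564137478306
[3.8, -0.1, 3.7] [-0.001, -0.054, -0.0] |d| 5.0 ang 3.0
[9.7, -0.1, 7.1] [-0.001, -0.106, -0.0] |d| 12.0 ang 6.0
[17.1, -0.1, 13.3] [-0.001, -0.176, -0.0] |d| 22.0 ang 10.0
[23.2, -0.1, 20.5] [-0.001, -0.176, -0.0] |d| 31.0 ang 10.0
[26.9, -0.1, 28.9] [-0.001, -0.176, -0.0] |d| 39.0 ang 10.0
[27.3, -0.1, 37.1] [-0.001, -0.176, -0.0] |d| 46.0 ang 10.0
[24.8, -0.1, 44.2] [-0.001, -0.176, -0.0] |d| 51.0 ang 10.0
[20.5, -0.1, 50.4] [-0.001, -0.176, -0.0] |d| 54.0 ang 10.0
[14.7, -0.1, 55.0] [-0.001, -0.176, -0.0] |d| 57.0 ang 10.0
[8.1, -0.1, 58.9] [-0.001, -0.176, -0.0] |d| 59.0 ang 10.0
[0.9, -0.1, 60.9] [-0.001, -0.176, -0.0] |d| 61.0 ang 10.0
[-7.6, -0.1, 61.8] [-0.001, -0.176, -0.0] |d| 62.0 ang 10.0
163 [[-0.143 -0.02   0.092]
 [-0.122  0.002  0.099]
 [-0.089  0.017  0.116]]
```

View pics/m8.png

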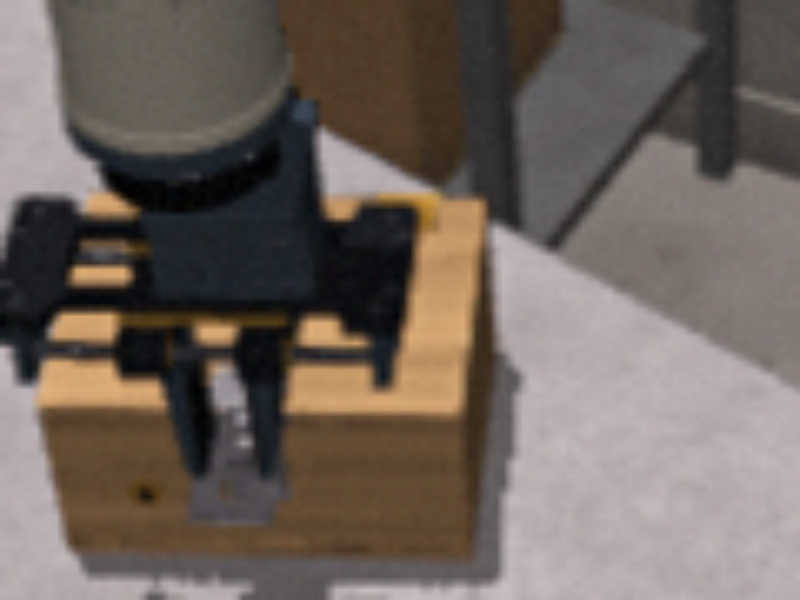

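The fingers straddle the slot and the hasp lies straight out at (240,490), level with the lid. Continuing down and around.

Request:
step_arm(increments=[[4,0,4,0,-0.054,0,-0.5],[10,0,7,0,-0.106,0,-0.5],[17,0,13,0,-0.176,0,-0.5],[23,0,20,0,-0.176,0,-0.5],[27,0,29,0,-0.176,0,-0.5]])

```text
time: 16.88
eef_pos: [0.4285, 0.1845, 0.0941]
tool_rot: [-0.212, 0.973, 0.018, 0.086]
wrist_force: [0.7, 0.0, 1.4]
width: 0.0228
gripper_force: 0.2
```

Run:
```python
from hasp import *
o=observe(); print(wc(o['eef_pos']),np.round(o['q'],2),o['width'])
go(B[5:])
```

```text
[-1.32171830e-01 -3.67861637e-05  9.40931983e-02] [ 0.26  0.44  2.02  0.06  0.51 -1.79] 0.02277755107548041
[2.9, 0.0, 8.0] [-0.001, 0.001, -0.0] |d| 8.0 ang 0.0
[1.7, 0.1, 15.4] [-0.001, 0.001, -0.0] |d| 16.0 ang 0.0
[-1.5, 0.1, 22.2] [-0.001, 0.001, -0.0] |d| 22.0 ang 0.0
[-6.4, 0.1, 27.9] [-0.001, 0.001, -0.0] |d| 29.0 ang 0.0
[-12.1, 0.1, 32.8] [-0.001, 0.001, -0.0] |d| 35.0 ang 0.0
[-19.0, 0.1, 36.1] [-0.001, 0.001, -0.0] |d| 41.0 ang 0.0
[-27.2, 0.1, 38.5] [-0.001, 0.001, -0.0] |d| 47.0 ang 0.0
```

Request:
step_arm(increments=[[3,0,8,0,0,0,-0.5],[2,0,15,0,0,0,-0.5],[-1,0,22,0,0,0,-0.5],[-6,0,28,0,0,0,-0.5],[-12,0,33,0,0,0,-0.5]])

```text
time: 17.5
eef_pos: [0.4447, 0.192, 0.0636]
tool_rot: [-0.212, 0.973, 0.018, 0.086]
wrist_force: [-0.2, 0.1, 0.7]
width: 0.0228
gripper_force: 0.2
```

Run:
```python
from hasp import *
o=observe(); print(wc(o['eef_pos']),np.round(o['q'],2),o['wrist_force'])
go(B[10:]+[wp(0,.054,0,10,0)])
```

```text
[-1.14398087e-01  3.06348611e-05  6.36027120e-02] [ 0.26  0.52  2.01  0.06  0.45 -1.79] [-0.24209112  0.14208673  0.72222776]
[-6.8, -0.0, 2.9] [-0.001, 0.001, -0.0] |d| 7.0 ang 0.0
[-15.0, -0.0, 5.3] [-0.001, 0.001, -0.0] |d| 16.0 ang 0.0
[-17.0, -0.0, 5.7] [-0.001, 0.001, -0.0] |d| 18.0 ang 0.0
```

Request:
step_arm(increments=[[-5,0,2,0,0,0,-0.5],[-9,0,4,0,0,0,-0.5],[-13,0,5,0,0,0,-0.5],[-15,0,5,0,0,0,-0.5]])

```text
time: 18.0
eef_pos: [0.4539, 0.1969, 0.0606]
tool_rot: [-0.212, 0.974, 0.018, 0.081]
wrist_force: [-21.1, -14.9, 12.8]
width: 0.0233
gripper_force: 12.9
```

Request:
step_arm(increments=[[-1,0,0,0,0,0,-0.5],[-2,0,0,0,0,0,-0.5]])

```text
time: 18.25
eef_pos: [0.4541, 0.1971, 0.0606]
tool_rot: [-0.212, 0.974, 0.018, 0.08]
wrist_force: [-25.9, -18.6, 13.8]
width: 0.0226
gripper_force: 15.3
```

Run:
```python
from hasp import *
o=observe(); print(wc(o['eef_pos']),np.round(o['q'],2),o['wrist_force'])
T=np.array(o['eef_pos']);R=Ro.from_quat(o['tool_rot']).as_matrix(); print('rear corner',wc(T+R@[-.016,0,.017]))
```

```text
[-0.10371307  0.00073235  0.06060445] [ 0.27  0.53  1.97  0.06  0.47 -1.78] [-25.90804686 -18.62654297  13.78757908]
rear corner [-0.08515076  0.00074144  0.04644675]
```

Request:
step_arm(increments=[[10,0,0,0,0,0,-0.5],[35,0,0,0,0,0,-0.5],[60,0,-20,0,0.1,0,-0.5],[75,20,-60,0,0.17,0,-0.5],[75,60,-110,0,0.17,0,-0.5]])

```text
time: 18.88
eef_pos: [0.351, 0.2141, 0.1569]
tool_rot: [-0.212, 0.977, -0.0, 0.002]
wrist_force: [1.3, 0.8, -0.5]
width: 0.0228
gripper_force: 0.0
```

Request:
step_arm(increments=[[10,50,-20,0,0,0,-0.5],[15,110,-50,0,0,0,-0.5],[15,160,-80,0,0,0,-0.5]])

```text
time: 19.25
eef_pos: [0.2693, 0.3543, 0.2367]
tool_rot: [-0.213, 0.977, 0.0, 0.003]
wrist_force: [2.0, 1.3, -1.0]
width: 0.0229
gripper_force: 0.0
```

Run:
```python
from hasp import *
o=observe(); print(wc(o['eef_pos']),np.round(o['q'],2),np.round(o['wrist_force'],1))
im,X=cloud('scene','s9'); iw,W=cloud('wrist','w9')
for Y in (X,W):
    L=np.stack([(Y-C0)@CX,(Y-C0)@CY,Y[...,2]],-1)
    for zl in (.02,.04,.05,.06,.07,.08,.09):
        m=(L[...,0]<-.05)&(L[...,0]>-.12)&(abs(L[...,1])<.018)&(L[...,2]>zl)&(L[...,2]<zl+.01); 
        k=(L[...,0]<-.05)&(L[...,0]>-.12)&(abs(L[...,1])>.03)&(abs(L[...,1])<.06)&(L[...,2]>zl)&(L[...,2]<zl+.01)
        if m.sum(): print(zl,m.sum(),np.percentile(L[m][:,0],[10,50,90]).round(4),'wall',np.median(L[k][:,0]).round(4) if k.sum() else '')
print(iw.shape)
cv2.imwrite('pics/m9.png',np.hstack([cv2.resize(im[140:220,165:245],(500,500)),cv2.resize(iw,(300,225))[[*range(225)]+[224]*275]])[:,:,::-1])
```

```text
[-0.20628537  0.22057568  0.2366555 ] [ 0.79  0.23  1.76 -0.    1.14 -1.21] [ 2.   1.3 -1. ]
0.02 7 [-0.0773 -0.076  -0.0742] wall -0.0777
0.04 27 [-0.0941 -0.0874 -0.0842] wall -0.0785
0.05 26 [-0.09   -0.0858 -0.0779] wall -0.0775
0.06 26 [-0.0899 -0.0873 -0.0852] wall -0.0774
0.07 21 [-0.0902 -0.088  -0.085 ] wall -0.0774
0.08 27 [-0.0894 -0.0874 -0.0853] wall -0.0768
0.09 32 [-0.0897 -0.0864 -0.0817] wall -0.0761
0.08 33 [-0.076  -0.0757 -0.0751] wall -0.075
0.09 66 [-0.0864 -0.0859 -0.0854] wall -0.075
(420, 560, 3)
```

View pics/m9.png

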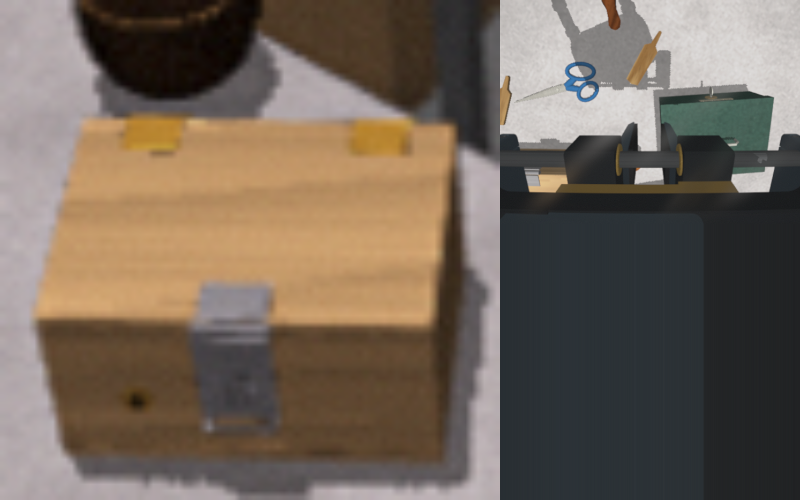

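The hasp hangs over the catch at (235,370), parallel to the front wall as far as the scene depth shows. I'll check more closely with the wrist camera tilted at the front.

Run:
```python
from hasp import *
go([(cw(-.15,-.0,.30),Rt(25))])
```

```text
[-54.2, -223.7, -61.3] [0.003, -0.425, 0.003] |d| 238.0 ang 24.0
```

Request:
step_arm(increments=[[-10,-50,-61,0,-0.1,0,-0.5],[-27,-110,-61,0,-0.21,0,-0.5],[-41,-170,-61,0,-0.32,0,-0.5],[-54,-224,-61,0,-0.425,0,-0.5],[-54,-224,-61,0,-0.425,0,-0.5]])

```text
time: 19.98
eef_pos: [0.4132, 0.1688, 0.2969]
tool_rot: [-0.206, 0.955, 0.044, 0.21]
wrist_force: [1.0, 0.6, -0.4]
width: 0.0229
gripper_force: 0.0
```

Request:
step_arm(increments=[[0,0,0,0,0,0,-0.5],[0,0,0,0,0,0,-0.5]])

```text
time: 20.23
eef_pos: [0.4123, 0.1718, 0.2969]
tool_rot: [-0.208, 0.955, 0.045, 0.209]
wrist_force: [-0.2, -0.2, 0.1]
width: 0.023
gripper_force: 0.0
```

Run:
```python
from hasp import *
o=observe(); print(wc(o['eef_pos']),np.round(o['q'],2))
iw,W=cloud('wrist','w10')
Y=W; L=np.stack([(Y-C0)@CX,(Y-C0)@CY,Y[...,2]],-1)
for zl in np.arange(.02,.105,.005):
    m=(L[...,0]<-.05)&(L[...,0]>-.12)&(abs(L[...,1])<.018)&(abs(L[...,1])>.01)&(L[...,2]>zl)&(L[...,2]<zl+.005)
    k=(L[...,0]<-.05)&(L[...,0]>-.12)&(abs(L[...,1])>.03)&(abs(L[...,1])<.06)&(L[...,2]>zl)&(L[...,2]<zl+.005)
    if m.sum(): print(zl.round(3),m.sum(),np.percentile(L[m][:,0],[10,50,90]).round(4),'wall',np.median(L[k][:,0]).round(4) if k.sum() else '')
m=(abs(L[...,0])<.07)&(abs(L[...,1])<.09)&(L[...,2]>.08)&(L[...,2]<.13); print('lid z',np.percentile(L[m][:,2],[2,50,98]))
vu=np.argwhere((abs(L[...,0]+.08)<.02)&(abs(L[...,1])<.03)&(L[...,2]>.02)&(L[...,2]<.11)); print(vu.min(0),vu.max(0))
a,b=np.maximum(vu.min(0)-25,0),vu.max(0)+25
cv2.imwrite('pics/w10c.png',cv2.resize(iw[a[0]:b[0],a[1]:b[1]],None,fx=4,fy=4)[:600,:800,::-1])
```

```text
[-0.15222708 -0.00481979  0.29686185] [ 0.18 -0.02  1.97  0.14  0.78 -1.9 ]
0.02 17 [-0.0762 -0.0756 -0.0752] wall -0.0749
0.04 50 [-0.0913 -0.0898 -0.0858] wall -0.0757
0.045 32 [-0.0873 -0.0862 -0.0856] wall -0.0756
0.05 29 [-0.0863 -0.0861 -0.0857] wall -0.0756
0.055 32 [-0.0864 -0.086  -0.0856] wall -0.0755
0.06 27 [-0.0864 -0.086  -0.0856] wall -0.0756
0.065 32 [-0.0867 -0.086  -0.0854] wall -0.0755
0.07 35 [-0.0866 -0.0861 -0.0856] wall -0.0755
0.075 30 [-0.0865 -0.0861 -0.0855] wall -0.0756
0.08 34 [-0.0865 -0.086  -0.0855] wall -0.0754
0.085 37 [-0.0863 -0.086  -0.0855] wall -0.0755
0.09 38 [-0.0864 -0.0861 -0.0855] wall -0.0754
0.095 43 [-0.0864 -0.0861 -0.0855] wall -0.0753
0.1 167 [-0.0855 -0.0816 -0.0676] wall -0.0645
lid z [0.10266837 0.1039047  0.10589769]
[136 256] [190 311]
```

View pics/w10c.png

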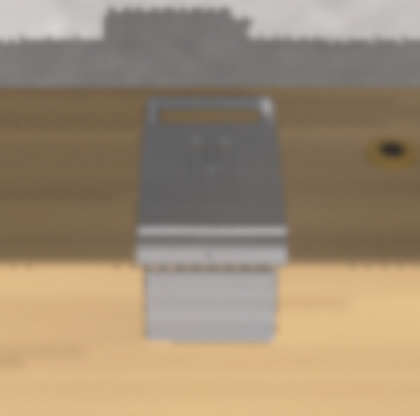

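The close-up shows the hasp flat over the front, with the catch wires showing through it at (210,155). Its face is parallel to the wall to within 0.1 mm from 45 to 95 mm up. The lid is down, and the robot is clear of everything.

```bash
python3 -c "
from station import close_job; print(close_job())"
```

```text
the job is handed in; nothing more can be done
None
```

The full spool is fully home on the spindle, the lid is shut and the hasp lies flat over the catch; the used-up spool and the bystanders were left alone, and the job was handed in at about 20 s.

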